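Turn a guitar pickup face up and hold it over its opening

ROBOT

A 6-joint arm with a two-finger parallel gripper is mounted at the origin on the work surface. World frame = base frame: x ahead of the robot, y to its left, z up, the work surface at z = 0. Lengths are in m, angles in rad, forces in N, time in s.
With the tool pointing down it reaches from about 0.35 to 0.95 m from the base axis. Payload 17.4 kg.
Tool frame: the origin (TCP) lies between the finger pads; the fingertips stand ahead of it and the grasp point (between the pads) lies 6 mm ahead of it (tips_ahead is the z of the fingertips in the tool frame, in m); z points along the fingers, y is the line along which they close (so a half turn about z gives the same grasp; the last joint's range is limited). The gripper opens to 93 mm and grips with 3 to 60 N. Pads are 15 mm wide; open, the fingers measure 128 mm over their backs; the gripper's body (75 mm by 188 mm) begins 65 mm behind the grasp point.
Start: joints at [-1.211, 0.116, 1.442, -0, 1.584, -0.038], TCP at [0.261, -0.622, 0.215] pointing down, gripper open.
Joint ranges: [-2.83, 2.83], [-0.83, 2.19], [0.07, 2.5], [-1.14, 4.28], [0.01, 3], [-2.97, 2.97]. Speed limits (rad/s): [1.89, 1.89, 2.22, 3.14, 3.14, 3.14].

INTERFACE

Orientations are given as a unit quaternion [x, y, z, w].
In Python, from bench import * gives the robot as it stands. The module is installed in compiled form; this text tells all that it offers.
- The arm moves only by the tool servo_tool, never from a script. Its argument "moves" is a list of rows, each a list of 6 numbers: the shift along the world's x, y, z each as a share of 0.15 m, from -1 to 1, then the turn, a rotation vector about the world's x, y, z each as a share of 180 degrees, from -1 to 1. A call has 1 to 8 rows; each row is the pose to reach, as a shift and turn from the pose commanded when the call began, turning the shorter way round; what a row does not reach only later rows make up. A row lasts 1/10 s, in which the tool goes at most 50 mm and 8.59 degrees, less where a joint would pass 70% of its speed; a pose out of reach is approached as far as the arm can. A call with a number of a shift or a turn outside -1 to 1 is refused whole. A call with a gripper value outside its range is refused whole. "hand" is the closure, from -1 (fully open) to 1 (shut), set as the call begins (left out, the last holds). The fingers move at their own pace and stop on an object; the grip force is fixed at half the most. Time passes only in rows, so rows that repeat a pose let the fingers close. It gives the time, the measured TCP pose, the force, the opening and the grip force at its end, in the units of the state.
- sense(): the state, without advancing time (a new reading comes with each control period).
- snapshot(name): name is "side" or "top" or "wrist"; returns the picture (400x640x3 uint8, red, green, blue); there is no depth.
- get_calibration(name): a dict with "mtx" (3x3 intrinsics, pixels), "k1" (the pictures are not rectified: a ray, as slopes to the right and down, at radius r is drawn at 1 + k1 r^2 times it, then the intrinsics apply), "extrinsics" (4x4, takes a point from camera to world coordinates). Camera axes: x right, y up, looking along -z (the intrinsics and any distortion apply to the point x, -y, -z); pixel columns grow to the right and rows downward; lengths in m; the calibration is good to about 2 mm. A picture is of the moment at which its call begins: read the wrist's pose just before it. get_calibration takes no time and is no camera call; for the wrist camera it gives the pose at the moment of the call.
- finish_job(): hands the job in; it is judged then, once.
The state is a dict: "time": time; "qpos": joint angles; "dq": joint speeds; "joint_efforts": joint torques, N m; "tool_pos": TCP position; "ee_rot": TCP orientation; "wrist_force": force on the tool from outside, world axes, zero at the start; "wrist_torque": the same for the moment, N m; "grip_width": finger opening in m; "finger_force": force on a finger pad.
Only numpy, scipy, OpenCV 4.12 (cv2) and the standard library are available. Lean on these libraries where they do the work, as an engineer would, in place of code of your own. Each camera call takes 0.05 s, during which the arm holds its last target. There are 200 camera calls.

TASK

The small guitar pickup lies face down on the cork mat: turn it over so that its face with the pole pieces looks up, and hold it in the gripper over the empty pickup opening in the guitar body, about 10 cm above the wood, steady and level, its long side in line with the opening's long side. Finish while holding it there, do not fit it or let it go, and leave the tape, the glue bottle and the tin where they are.

Things in the scene. Friction and masses are not known exactly. Their poses are not given: they have to be found in the camera images.
- pickup_center (a point): centre of the loose guitar pickup, a rectangular block 34 (own x) by 62 (own y, long) by 22 mm (own z), about 130 g, black with two rows of six steel pole pieces on its face, and a flat 3 mm steel base plate with four small screws on its back. Its own z axis points out of the back (base plate), so z points up at the start (face down) and must point down at the end. It is flat on all sides, with no wires or legs, and also stands stably on a long 62 x 22 mm side.
- rout (a point): centre of the mouth of the empty pickup opening, at the level of the guitar body's top, 44 mm above the table. The opening is 40 (x) by 68 mm (y, long) and 20 mm deep. z up, x towards where the neck was.
- guitar: solid varnished electric guitar body, lying flat and fixed, about 375 (x) by 320 mm (y), 44 mm thick; it reaches from -200 to +175 mm in x about its origin, which lies on the table under its middle, 40 mm behind the opening in x. One pickup is already fitted (6 mm proud), then a bridge (10 mm proud) and two knobs (14 mm proud) towards -x. It may lie to the left or the right of the robot's centre line.
- mat: fixed cork mat, 460 (x) by 300 (y) by 4 mm; origin at the centre of its underside on the table; its top is 4 mm above the table. The pickup lies near its middle, the other things on its far part (beyond +115 mm in x); from -150 to +100 mm in x the mat is otherwise free to work on.
- tape: bystander: roll of paper tape lying flat, 96 mm outside diameter, 24 mm high; origin at the centre of its underside.
- glue: bystander: small upright glue bottle, 32 mm diameter, 62 mm high; origin at the centre of its underside.
- tin: bystander: flat steel tin, 50 (x) by 75 (y) by 20 mm; origin at the centre of its underside.
Mind the look-alikes: they are no part of the job. Leave any red look-alike of the part that bears pickup_center alone.

How it is judged:
By the outcome, as a careful person would: the job done as asked, in the order asked, and still so for the second after the job is handed in, while the arm keeps its last pose, push and grip.
It also fails if it takes over 58 s, if anything falls off the work surface, if the arm or the gripper's body presses on something with over 40 N, if the wrist force passes 120 N, or if a joint passes its speed limit or range.

## Working session

There is one attempt and no reset: what is moved stays moved. The work goes in short steps, Python scripts to look and compute and a tool call to move; the robot and the scene stay as the last step left them, time stands still between calls to the robot, and variables do not carry over. Pictures are saved under pics/ and viewed, at most 10 in all, crops included, and the job is handed in when it is done.

Besides the shell and the picture viewer there is one more tool, called after "Emit:" as name(argument=value, ...) on one line, values as JSON. servo_tool: Moves the arm, as the interface text tells. Shift numbers are shares of 0.15 m and turn numbers shares of 180 degrees, none past 1 either way. Its arguments: {"type":"object","properties":{"moves":{"type":"array","items":{"type":"array","items":{"type":"number"}}},"hand":{"type":"number"}},"required":["moves"]}

```bash
mkdir -p pics; cat > h.py <<'E'
from bench import *
import numpy as np, cv2
from scipy.spatial.transform import Rotation as R
def snap(n,f):
    im=snapshot(n); cv2.imwrite('pics/'+f,im[:,:,::-1]); return im
def ray(n,u,v,c=None):
    c=c or get_calibration(n); K=np.array(c['mtx']);E=np.array(c['extrinsics'])
    d=np.array([(u-K[0,2])/K[0,0],(v-K[1,2])/K[1,1]]);s=d.copy()
    for _ in range(20): s=d/(1+c['k1']*(s@s))
    return E[:3,3],E[:3,:3]@np.array([s[0],-s[1],-1])
def at(n,u,v,z,c=None):
    o,d=ray(n,u,v,c); return o+d*(z-o[2])/d[2]
E
python3 - <<'E'
from h import *
a=snap('top','t0.png');b=snap('side','s0.png')
for n in('top','side','wrist'):
    c=get_calibration(n);print(n,np.round(c['extrinsics'],3).tolist(),np.round(c['mtx'],1).tolist(),c['k1'])
print(sense())
E
```

```text
top [[-0.024, 0.989, -0.147, 0.472], [-1.0, -0.023, 0.008, 0.1], [0.005, 0.147, 0.989, 1.115], [0.0, 0.0, 0.0, 1.0]] [[398.9, 0.0, 318.6], [0.0, 398.9, 195.0], [0.0, 0.0, 1.0]] 0.0003020803063273811
side [[-0.922, 0.233, -0.309, 0.243], [-0.387, -0.541, 0.747, 1.018], [0.007, 0.808, 0.589, 0.825], [0.0, 0.0, 0.0, 1.0]] [[499.8, 0.0, 322.5], [0.0, 499.8, 195.5], [0.0, 0.0, 1.0]] -0.07023493316345975
wrist [[0.387, 0.883, 0.265, 0.334], [-0.922, 0.371, 0.11, -0.592], [-0.001, -0.287, 0.958, 0.384], [0.0, 0.0, 0.0, 1.0]] [[287.1, 0.0, 318.4], [0.0, 287.1, 199.8], [0.0, 0.0, 1.0]] -0.028334654769544602
{'time': 0.1, 'qpos': array([-1.21077299e+00,  1.16470665e-01,  1.44216519e+00,  3.96801999e-05,
        1.58400934e+00, -3.77932839e-02]), 'dq': array([ 0.00053351, -0.00113474, -0.00100203,  0.00045382, -0.00012652,
        0.00050975]), 'joint_efforts': array([ 3.12824850e-03, -7.22891879e+01, -6.23864722e+01,  7.81414798e-02,
        2.28337501e-02, -8.19432330e-05]), 'tool_pos': array([ 0.26144458, -0.62212117,  0.21387765]), 'ee_rot': array([ 9.80282693e-01,  1.97599503e-01, -6.48427132e-05, -5.22640691e-04]), 'wrist_force': array([-1.02480133, -0.01497162, -0.32335821]), 'wrist_torque': array([0.00127556, 0.0004766 , 0.03068895]), 'finger_force': 0.0, 'grip_width': 0.09315850784877093}
```

View pics/t0.png

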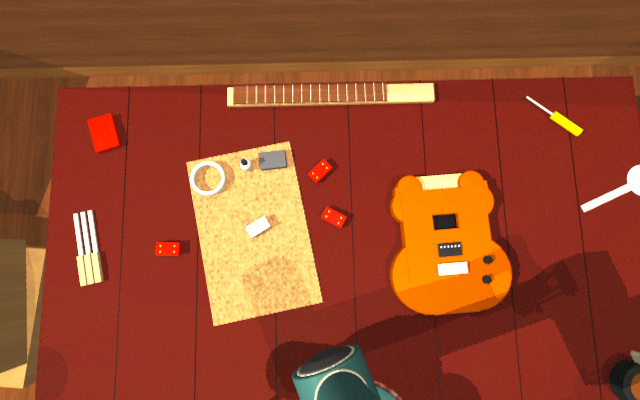

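View pics/s0.png

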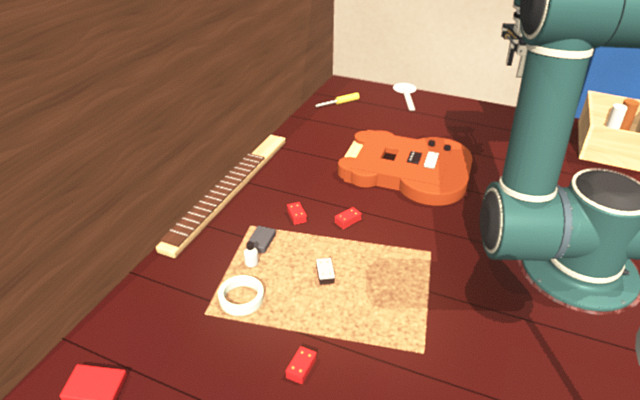

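The top view shows the pickup (bright base plate up) near (259,227) on the mat, with the tape, glue and tin at the mat's far end. The opening is the dark rectangle near (445,221), and the red blocks are look-alikes. The side view agrees, with the pickup at (325,270). Next I'll measure both.

```bash
python3 - <<'E'
from h import *
a=cv2.imread('pics/t0.png')
hsv=cv2.cvtColor(a,cv2.COLOR_BGR2HSV)
def box(mask,u0,v0,r):
    m=np.zeros_like(mask);m[v0-r:v0+r,u0-r:u0+r]=mask[v0-r:v0+r,u0-r:u0+r]
    n,l,s,c=cv2.connectedComponentsWithStats(m);k=1+np.argmax(s[1:,4])
    return l==k
def meas(mask,z):
    v,u=np.nonzero(mask);P=np.array([at('top',x,y,z,C)[:2] for x,y in zip(u,v)],np.float32)
    rc=cv2.minAreaRect(P);print('n',len(u),'mean',P.mean(0),'rect',rc)
    b=cv2.boxPoints(rc);e=b[1]-b[0];f=b[2]-b[1];e=e if e@e>f@f else f
    print('long yaw deg',np.degrees(np.arctan2(e[1],e[0])))
C=get_calibration('top')
meas(box(((hsv[...,1]<60)&(hsv[...,2]>150)).astype(np.uint8),259,227,18),.026)
meas(box((hsv[...,2]<60).astype(np.uint8),445,221,15),.044)
# guitar outline, mat
g=((hsv[...,0]>8)&(hsv[...,0]<16)&(hsv[...,1]>150)&(hsv[...,2]>150)).astype(np.uint8)
meas(box(g,450,245,80),.044)
# other fitted pickup & bridge centre -> guitar axis
meas(box((hsv[...,2]<60).astype(np.uint8),450,250,13),.050)
meas(box(((hsv[...,1]<60)&(hsv[...,2]>150)).astype(np.uint8),452,269,20),.054)
crop=lambda u,v:cv2.resize(a[v-25:v+25,u-32:u+32],(384,300),interpolation=2)
cv2.imwrite('pics/c0.png',np.hstack([crop(259,227),crop(445,235)]))
E
```

```text
n 299 mean [0.55035645 0.25988075] rect ((0.5504769682884216, 0.259793758392334), (0.03588598221540451, 0.062485434114933014), 30.721681594848633)
long yaw deg -59.278294
n 285 mean [ 0.55083185 -0.24639544] rect ((0.5510358214378357, -0.24629677832126617), (0.03525559604167938, 0.05853935703635216), 3.361238718032837)
long yaw deg -86.63871
n 4676 mean [ 0.41106763 -0.26499245] rect ((0.4986695647239685, -0.2473955601453781), (0.3743976354598999, 0.32339611649513245), 3.341646909713745)
long yaw deg 3.3416474Traceback (most recent call last):
  File "<stdin>", line 20, in <module>
  File "<stdin>", line 6, in box
    return _wrapfunc(a, 'argmax', axis=axis, out=out, **kwds)
    return bound(*args, **kwds)
ValueError: attempt to get argmax of an empty sequence
```

Emit:
servo_tool(moves=[[0.9,0.9,0.05,0,0,0.044],[0.9,0.9,0.05,0,0,0.044],[0.9,0.9,0.05,0,0,0.044],[0.9,0.9,0.05,0,0,0.044],[0.9,0.9,0.05,0,0,0.044]], hand=-1)

```text
time: 0.6
tool_pos: [0.3994, -0.4842, 0.2223]
ee_rot: [0.964, 0.267, 0.0, -0.0]
wrist_force: [0.7, -0.2, -0.2]
grip_width: 0.093
finger_force: 0.0
```

Emit:
servo_tool(moves=[[0.5,1,0,0,0,0],[0.5,1,0,0,0,0],[0.5,1,0,0,0,0],[0.5,1,0,0,0,0]])

```text
time: 1.0
tool_pos: [0.4725, -0.3345, 0.222]
ee_rot: [0.964, 0.266, 0.0, -0.0]
wrist_force: [0.1, -0.3, -0.1]
grip_width: 0.0933
finger_force: 0.0
```

Emit:
servo_tool(moves=[[0.5,1,0,0,0,0],[0.5,1,0,0,0,0],[0.5,1,0,0,0,0],[0.5,1,0,0,0,0]])

```text
time: 1.4
tool_pos: [0.5475, -0.1846, 0.2218]
ee_rot: [0.964, 0.266, 0.0, -0.0]
wrist_force: [-0.1, -0.7, -0.1]
grip_width: 0.0928
finger_force: 0.0
```

Emit:
servo_tool(moves=[[0,1,0,0,0,0],[0,1,0,0,0,0],[0,1,0,0,0,0],[0,1,0,0,0,0]])

```text
time: 1.8
tool_pos: [0.5463, -0.0334, 0.222]
ee_rot: [0.964, 0.267, 0.0, -0.0]
wrist_force: [0.0, -0.4, 1.4]
grip_width: 0.0928
finger_force: 0.0
```

Emit:
servo_tool(moves=[[0,1,0,0,0,0],[0,1,0,0,0,0],[0,1,0,0,0,0],[0,1,0,0,0,0]])

```text
time: 2.2
tool_pos: [0.5463, 0.1164, 0.2217]
ee_rot: [0.964, 0.267, -0.0, -0.0]
wrist_force: [0.8, -1.1, 1.2]
grip_width: 0.0931
finger_force: 0.0
```

Emit:
servo_tool(moves=[[0,0.9,0,0,0,0],[0,0.9,0,0,0,0],[0,0.9,0,0,0,0],[0,0.9,0,0,0,0],[0,0.9,0,0,0,0]])

```text
time: 2.7
tool_pos: [0.5468, 0.2471, 0.2216]
ee_rot: [0.964, 0.265, -0.0, 0.0]
wrist_force: [-0.1, -0.1, -0.2]
grip_width: 0.0928
finger_force: 0.0
```

Now a close look with the wrist camera, and a planner helper.

```bash
cat >> h.py <<'E'
def plan(G,yaw,tilt,s=None):
    """shares to reach grasp point G; tool x at yaw deg, tilt deg outward(+)/inward(-)"""
    s=s or sense()
    y=np.radians(yaw);n=np.array([-np.sin(y),np.cos(y),0])
    Rt=R.from_rotvec(-np.radians(tilt)*n)*R.from_euler('z',y)*R.from_euler('x',np.pi)
    p=np.array(G)-.006*Rt.apply([0,0,1])
    d=(Rt*R.from_quat(s['ee_rot']).inv()).as_rotvec()
    print('tcp',p.round(4),'shares',((p-s['tool_pos'])/.15).round(3),(d/np.pi).round(4))
E
python3 - <<'E'
from h import *
c=get_calibration('wrist');im=snap('wrist','w0.png')
hsv=cv2.cvtColor(im,cv2.COLOR_RGB2HSV)
m=((hsv[...,1]<70)&(hsv[...,2]>140)).astype(np.uint8)
n,l,s,ce=cv2.connectedComponentsWithStats(m)
for k in range(1,n):
    if s[k,4]>300:
        v,u=np.nonzero(l==k);P=np.array([at('wrist',x,y,.026,c)[:2] for x,y in zip(u,v)],np.float32)
        print(ce[k].round(),s[k,4],P.mean(0),cv2.minAreaRect(P))
plan([.5505,.2598,.12],30.7,-35)
E
```

```text
[267.  27.] 1054 [0.6663718 0.3869982] ((0.669513463973999, 0.3888305723667145), (0.04813309386372566, 0.09419430047273636), 30.353059768676758)
[362.  27.] 440 [0.7219748  0.29416302] ((0.7265323996543884, 0.2944699227809906), (0.029770463705062866, 0.035159073770046234), 43.142295837402344)
[311. 169.] 1184 [0.5508152  0.26039246] ((0.5501551628112793, 0.25994426012039185), (0.03399238735437393, 0.061276305466890335), 30.72528648376465)
[286. 314.] 1239 [0.33943444 0.18104602] ((0.35219570994377136, 0.15912213921546936), (0.010230865329504013, 0.4210463762283325), 30.602161407470703)
tcp [0.5535 0.2616 0.1249] shares [ 0.044  0.1   -0.645] [-9.900e-02  1.671e-01  1.000e-04]
```

View pics/w0.png

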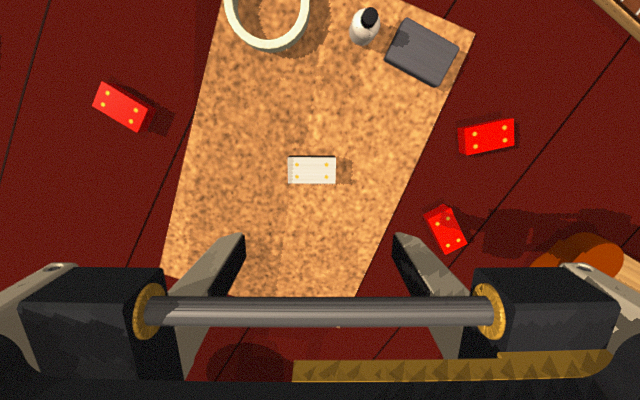

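The wrist view shows the pickup's base plate at (311,169), clear of the tin, glue and tape. The measured centre (0.5503, 0.260) and yaw 30.7° match the top view. Next I tilt 35° inward and descend.

Emit:
servo_tool(moves=[[0.043,0.1,-0.645,-0.099,0.167,0],[0.043,0.1,-0.645,-0.099,0.167,0],[0.043,0.1,-0.645,-0.099,0.167,0],[0.043,0.1,-0.645,-0.099,0.167,0],[0.043,0.1,-0.645,-0.099,0.167,0],[0.043,0.1,-0.645,-0.099,0.167,0],[0.043,0.1,-0.645,-0.099,0.167,0]])

```text
time: 3.45
tool_pos: [0.5533, 0.2619, 0.1265]
ee_rot: [0.921, 0.252, -0.288, 0.079]
wrist_force: [0.1, -0.0, 0.6]
grip_width: 0.0931
finger_force: 0.0
```

```bash
python3 - <<'E'
from h import *
plan([.5503,.26,.03],30.7,-35)
plan([.5503,.26,.02],30.7,-35)
E
```

```text
tcp [0.5533 0.2618 0.0349] shares [-0.    -0.001 -0.611] [-0.001   0.0014  0.0003]
tcp [0.5533 0.2618 0.0249] shares [-0.    -0.001 -0.677] [-0.001   0.0014  0.0003]
```

Emit:
servo_tool(moves=[[0,0,-0.3,0,0,0],[0,0,-0.5,0,0,0],[0,0,-0.61,0,0,0],[0,0,-0.61,0,0,0],[0,0,-0.63,0,0,0],[0,0,-0.65,0,0,0],[0,0,-0.67,0,0,0],[0,0,-0.67,0,0,0]])

```text
time: 4.25
tool_pos: [0.553, 0.2627, 0.025]
ee_rot: [0.92, 0.253, -0.289, 0.079]
wrist_force: [0.1, -0.3, 0.5]
grip_width: 0.093
finger_force: 0.0
```

No contact. Close.

Emit:
servo_tool(moves=[[0,0,0,0,0,0],[0,0,0,0,0,0],[0,0,0,0,0,0],[0,0,0,0,0,0],[0,0,0,0,0,0],[0,0,0,0,0,0],[0,0,0,0,0,0],[0,0,0,0,0,0]], hand=1)

```text
time: 5.05
tool_pos: [0.553, 0.2627, 0.0248]
ee_rot: [0.92, 0.253, -0.29, 0.079]
wrist_force: [0.2, -1.1, 1.1]
grip_width: 0.0578
finger_force: 30.0
```

Width reads 57.8 mm rather than 62, so I'll lift and check visually.

Emit:
servo_tool(moves=[[0,0,0.15,0,0,0],[0,0,0.4,0,0,0],[0,0,0.6,0,0,0],[0,0,0.6,0,0,0]])

```text
time: 5.45
tool_pos: [0.5542, 0.2633, 0.1191]
ee_rot: [0.921, 0.253, -0.287, 0.079]
wrist_force: [0.4, 1.1, -1.5]
grip_width: 0.0575
finger_force: 30.1
```

```bash
python3 - <<'E'
from h import *
a=snapshot('wrist');b=snapshot('side')[180:330,240:430]
im=np.hstack([a[60:400,180:460],cv2.resize(b,(430,340),interpolation=2)])
cv2.imwrite('pics/c1.png',im[:,:,::-1]);s=sense();print(s['grip_width'],s['wrist_force'],s['tool_pos'])
E
```

```text
0.05778471388744867 [-0.16640289 -0.33593186 -2.68131494] [0.55304841 0.26278949 0.11482987]
```

View pics/c1.png

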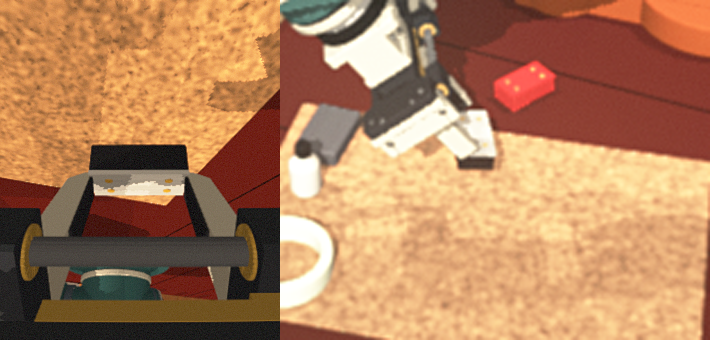

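The pickup hangs level between the fingers, held by its ends (wrist crop around (138,170)), with the bystanders untouched. Next I rotate 90° to 55° outward over free mat, 70 mm nearer the robot.

```bash
python3 - <<'E'
from h import *
plan([.49,.224,.10],30.7,55)
E
```

```text
tcp [0.4858 0.2215 0.1034] shares [-0.448 -0.275 -0.076] [ 2.548e-01 -4.294e-01 -2.000e-04]
```

Emit:
servo_tool(moves=[[-0.15,-0.1,0,0.04,-0.07,0],[-0.3,-0.2,0,0.08,-0.14,0],[-0.45,-0.275,0,0.127,-0.215,0],[-0.45,-0.275,0,0.127,-0.215,0],[-0.45,-0.275,0,0.127,-0.215,0],[-0.45,-0.275,0,0.127,-0.215,0],[-0.45,-0.275,0,0.127,-0.215,0]])

```text
time: 6.25
tool_pos: [0.4835, 0.2205, 0.1134]
ee_rot: [0.961, 0.263, 0.085, -0.023]
wrist_force: [-1.3, -1.4, -0.3]
grip_width: 0.0579
finger_force: 30.1
```

Emit:
servo_tool(moves=[[0,0,0,0.128,-0.215,0],[0,0,0,0.128,-0.215,0],[0,0,0,0.128,-0.215,0],[0,0,0,0.128,-0.215,0],[0,0,0,0.128,-0.215,0],[0,0,0,0.128,-0.215,0],[0,0,0,0.128,-0.215,0]])

```text
time: 6.95
tool_pos: [0.4847, 0.2213, 0.1126]
ee_rot: [0.856, 0.235, 0.444, -0.122]
wrist_force: [-0.6, -0.1, -1.4]
grip_width: 0.0579
finger_force: 30.0
```

```bash
python3 - <<'E'
from h import *
plan([.49,.224,.022],30.7,55)
a=snapshot('wrist');b=snapshot('side')[180:330,240:430]
im=np.hstack([a[60:400,180:460],cv2.resize(b,(430,340),interpolation=2)])
cv2.imwrite('pics/c2.png',im[:,:,::-1]);s=sense();print(s['grip_width'],s['wrist_force'],s['tool_pos'])
E
```

```text
tcp [0.4858 0.2215 0.0254] shares [ 0.007  0.001 -0.581] [ 0.0001 -0.0011  0.0001]
0.057743761767652474 [ 0.06999881 -0.15447106 -1.33170126] [0.48557531 0.22168626 0.11451132]
```

View pics/c2.png

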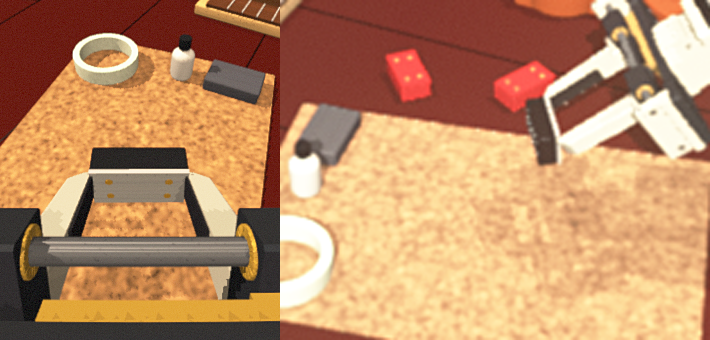

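The pickup now stands on edge in the grip with its face outward, and it sits in the fingers as before. Lowering onto the mat.

Emit:
servo_tool(moves=[[0,0,-0.25,0,0,0],[0,0,-0.45,0,0,0],[0,0,-0.53,0,0,0],[0,0,-0.55,0,0,0],[0,0,-0.56,0,0,0],[0,0,-0.57,0,0,0],[0,0,-0.575,0,0,0],[0,0,-0.575,0,0,0]])

```text
time: 7.85
tool_pos: [0.508, 0.2293, 0.0349]
ee_rot: [0.858, 0.236, 0.439, -0.122]
wrist_force: [-0.3, -0.6, -1.3]
grip_width: 0.058
finger_force: 30.0
```

```bash
python3 - <<'E'
from h import *
s=sense();print(s['qpos'].round(3),s['dq'].round(3),s['tool_pos'],s['joint_efforts'].round(1));plan([.49,.224,.022],30.7,55)
E
```

```text
[ 0.25  -0.508  2.496  0.814  0.325  0.614] [-0.002 -0.002  0.003 -0.002  0.001  0.004] [0.50803318 0.22933772 0.03486435] [  0.  -16.2 -58.3   1.2  -2.4  -0.1]
tcp [0.4858 0.2215 0.0254] shares [-0.148 -0.052 -0.063] [ 0.0015 -0.0038 -0.0008]
```

The elbow hit its range limit because this spot is too close. I'll move outward to about the original spot.

Emit:
servo_tool(moves=[[0.1,0.06,0.1,0,0,0],[0.2,0.12,0.1,0,0,0],[0.27,0.15,0.1,0,0,0],[0.27,0.15,0.1,0,0,0],[0.27,0.15,0.1,0,0,0]])

```text
time: 8.35
tool_pos: [0.548, 0.2516, 0.049]
ee_rot: [0.858, 0.236, 0.439, -0.122]
wrist_force: [0.2, -0.1, -1.7]
grip_width: 0.0577
finger_force: 30.0
```

```bash
python3 - <<'E'
from h import *
s=sense();print(s['qpos'].round(3),s['tool_pos']);plan([.55,.258,.022],30.7,55)
E
```

```text
[ 0.283 -0.383  2.39   0.803  0.291  0.639] [0.54797632 0.2516277  0.04898986]
tcp [0.5458 0.2555 0.0254] shares [-0.015  0.026 -0.157] [ 0.0016 -0.0043 -0.0008]
```

Emit:
servo_tool(moves=[[0,0,-0.06,0.0016,-0.0043,-0.0008],[0,0,-0.11,0.0016,-0.0043,-0.0008],[0,0,-0.13,0.0016,-0.0043,-0.0008],[0,0,-0.14,0.0016,-0.0043,-0.0008],[0,0,-0.15,0.0016,-0.0043,-0.0008],[0,0,-0.155,0.0016,-0.0043,-0.0008],[0,0,-0.155,0.0016,-0.0043,-0.0008]])

```text
time: 9.05
tool_pos: [0.5484, 0.2517, 0.0261]
ee_rot: [0.855, 0.235, 0.446, -0.122]
wrist_force: [-0.2, 0.2, -1.6]
grip_width: 0.0579
finger_force: 30.0
```

```bash
python3 - <<'E'
from h import *
s=sense();print(s['qpos'].round(3),s['tool_pos'],s['wrist_force']);plan([.55,.258,.022],30.7,55)
E
```

```text
[ 0.284 -0.334  2.407  1.041  0.239  0.396] [0.54843942 0.25169521 0.02608559] [-0.15465253  0.17109308 -1.63760075]
tcp [0.5458 0.2555 0.0254] shares [-0.018  0.025 -0.004] [-0.      0.0002  0.    ]
```

Emit:
servo_tool(moves=[[0,0,-0.005,0,0,0],[0,0,-0.01,0,0,0],[0,0,-0.01,0,0,0]])

```text
time: 9.35
tool_pos: [0.5485, 0.2517, 0.0246]
ee_rot: [0.855, 0.235, 0.446, -0.122]
wrist_force: [-0.3, -0.1, 1.6]
grip_width: 0.058
finger_force: 30.1
```

Emit:
servo_tool(moves=[[0,0,-0.003,0,0,0],[0,0,-0.007,0,0,0],[0,0,-0.007,0,0,0]])

```text
time: 9.65
tool_pos: [0.5489, 0.2519, 0.0244]
ee_rot: [0.855, 0.235, 0.446, -0.122]
wrist_force: [-4.5, -1.1, 7.4]
grip_width: 0.0577
finger_force: 30.2
```

Contact made (7 N). Release and rise.

Emit:
servo_tool(moves=[[0,0,0.005,0,0,0],[0,0,0.005,0,0,0],[0,0,0.005,0,0,0],[0,0,0.005,0,0,0],[0,0,0.005,0,0,0],[0,0,0.005,0,0,0]], hand=-1)

```text
time: 10.25
tool_pos: [0.5483, 0.2517, 0.0239]
ee_rot: [0.855, 0.235, 0.445, -0.122]
wrist_force: [-0.7, -0.8, 0.0]
grip_width: 0.0928
finger_force: 0.0
```

Emit:
servo_tool(moves=[[0,0,0.15,0,0,0],[0,0,0.45,0,0,0],[0,0,0.8,0,0,0],[0,0,1,0,0,0],[0,0,1,0,0,0]])

```text
time: 10.75
tool_pos: [0.5499, 0.252, 0.1817]
ee_rot: [0.853, 0.235, 0.449, -0.122]
wrist_force: [-0.2, -0.5, 0.3]
grip_width: 0.0928
finger_force: 0.0
```

Emit:
servo_tool(moves=[[0,0,0.1,-0.078,0.131,0],[0,0,0.3,-0.156,0.263,0],[0,0,0.3,-0.156,0.263,0],[0,0,0.3,-0.156,0.263,0],[0,0,0.3,-0.156,0.263,0],[0,0,0.3,-0.156,0.263,0],[0,0,0.3,-0.156,0.263,0],[0,0,0.3,-0.156,0.263,0]])

```text
time: 11.55
tool_pos: [0.549, 0.2525, 0.217]
ee_rot: [0.964, 0.265, -0.002, -0.0]
wrist_force: [-0.3, 0.2, 0.6]
grip_width: 0.0929
finger_force: 0.0
```

```bash
python3 - <<'E'
from h import *
s=sense();print(s['qpos'].round(3),s['tool_pos'],s['grip_width'],s['wrist_force'])
c=get_calibration('wrist');im=snap('wrist','w3.png')
plan([.552,.2545,.13],30.7,-35)
E
```

```text
[ 3.880e-01 -3.500e-02  1.594e+00  1.000e-03  1.588e+00  1.422e+00] [0.54902835 0.2524686  0.21696757] 0.09294832335097523 [-0.30775069  0.20549076  0.55327459]
tcp [0.555  0.2563 0.1349] shares [ 0.042  0.027 -0.55 ] [-9.940e-02  1.667e-01 -1.000e-04]
```

View pics/w3.png

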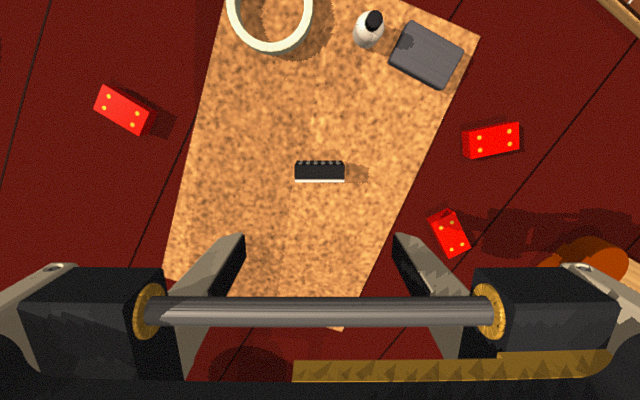

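The pickup stands on its long side at (320,171), with its pole pieces away from the robot and base plate toward it. Measuring its centre.

```bash
python3 - <<'E'
from h import *
c=get_calibration('wrist')
for u,v in((320,171),(295,170),(345,171)):print(at('wrist',u,v,.038,c))
E
```

```text
[0.55924002 0.25681257 0.038     ]
[0.54455597 0.28394573 0.038     ]
[0.57502425 0.23030631 0.038     ]
```

```bash
python3 - <<'E'
from h import *
plan([.5588,.257,.11],30.4,-35)
plan([.5588,.257,.021],30.4,-35)
E
```

```text
tcp [0.5618 0.2587 0.1149] shares [ 0.087  0.044 -0.683] [-0.099   0.1669 -0.0018]
tcp [0.5618 0.2587 0.0259] shares [ 0.087  0.044 -1.276] [-0.099   0.1669 -0.0018]
```

Emit:
servo_tool(moves=[[0.087,0.044,-0.3,-0.099,0.167,-0.0018],[0.087,0.044,-0.5,-0.099,0.167,-0.0018],[0.087,0.044,-0.68,-0.099,0.167,-0.0018],[0.087,0.044,-0.68,-0.099,0.167,-0.0018],[0.087,0.044,-0.68,-0.099,0.167,-0.0018],[0.087,0.044,-0.68,-0.099,0.167,-0.0018],[0.087,0.044,-0.68,-0.099,0.167,-0.0018]])

```text
time: 12.3
tool_pos: [0.5614, 0.2582, 0.1184]
ee_rot: [0.921, 0.25, -0.287, 0.079]
wrist_force: [0.1, -0.2, -0.2]
grip_width: 0.0927
finger_force: 0.0
```

```bash
python3 - <<'E'
from h import *
plan([.5588,.257,.022],30.4,-35)
E
```

```text
tcp [0.5618 0.2587 0.0269] shares [ 0.002  0.003 -0.61 ] [-0.0007  0.0019  0.0001]
```

Emit:
servo_tool(moves=[[0,0,-0.25,0,0.001,0],[0,0,-0.45,0,0.001,0],[0,0,-0.55,0,0.001,0],[0,0,-0.59,0,0.001,0],[0,0,-0.61,0,0.001,0],[0,0,-0.61,0,0.001,0]])

```text
time: 12.9
tool_pos: [0.5618, 0.2585, 0.0269]
ee_rot: [0.92, 0.25, -0.29, 0.079]
wrist_force: [-0.2, 0.1, 0.0]
grip_width: 0.093
finger_force: 0.0
```

Emit:
servo_tool(moves=[[0,0,0,0,0,0],[0,0,0,0,0,0],[0,0,0,0,0,0],[0,0,0,0,0,0],[0,0,0,0,0,0],[0,0,0,0,0,0],[0,0,0,0,0,0]], hand=1)

```text
time: 13.6
tool_pos: [0.5614, 0.2584, 0.0257]
ee_rot: [0.92, 0.25, -0.291, 0.079]
wrist_force: [0.2, 0.3, 2.0]
grip_width: 0.0616
finger_force: 30.0
```

Emit:
servo_tool(moves=[[0,0,0.15,0,0,0],[0,0,0.4,0,0,0],[0,0,0.7,0,0,0],[0,0,1,0,0,0],[0,0,1,0,0,0]])

```text
time: 14.1
tool_pos: [0.5628, 0.2589, 0.182]
ee_rot: [0.921, 0.25, -0.287, 0.078]
wrist_force: [-0.1, -0.5, -1.4]
grip_width: 0.061
finger_force: 30.0
```

Emit:
servo_tool(moves=[[0,0,0.1,0.126,-0.215,0],[0,0,0.3,0.126,-0.215,0],[0,0,0.3,0.126,-0.215,0],[0,0,0.3,0.126,-0.215,0],[0,0,0.3,0.126,-0.215,0],[0,0,0.3,0.126,-0.215,0],[0,0,0.3,0.126,-0.215,0]])

```text
time: 14.8
tool_pos: [0.5605, 0.2577, 0.2205]
ee_rot: [0.962, 0.261, 0.082, -0.022]
wrist_force: [0.2, -0.6, -0.9]
grip_width: 0.0613
finger_force: 30.0
```

Emit:
servo_tool(moves=[[0,-0.3,0,0.126,-0.215,0],[0,-0.6,0,0.126,-0.215,0],[0,-0.9,0,0.126,-0.215,0],[0,-1,0,0.126,-0.215,0],[0,-1,0,0.126,-0.215,0],[0,-1,0,0.126,-0.215,0],[0,-1,0,0.126,-0.215,0],[0,-1,0,0.126,-0.215,0]])

```text
time: 15.6
tool_pos: [0.5617, 0.1084, 0.2206]
ee_rot: [0.858, 0.233, 0.441, -0.12]
wrist_force: [0.2, -0.0, -0.6]
grip_width: 0.0612
finger_force: 30.0
```

```bash
python3 - <<'E'
from h import *
s=sense();print(s['qpos'].round(3),s['tool_pos'],s['grip_width'],s['wrist_force'])
plan([.551,-.2455,.16],3.35,55)
E
```

```text
[-0.125 -0.626  2.245  0.735  0.834  0.604] [0.56168497 0.10835934 0.22063444] 0.061165475700674134 [ 0.23961106 -0.01283186 -0.56897941]
tcp [ 0.5461 -0.2458  0.1634] shares [-0.104 -2.361 -0.381] [ 0.0008 -0.003  -0.1504]
```

Emit:
servo_tool(moves=[[0,-0.25,0,0,0,-0.03],[0,-0.5,0,0,0,-0.05],[0,-0.75,0,0,0,-0.075],[0,-1,0,0,0,-0.075],[0,-1,0,0,0,-0.075],[0,-1,0,0,0,-0.075]])

```text
time: 16.2
tool_pos: [0.562, -0.0422, 0.2209]
ee_rot: [0.879, 0.13, 0.453, -0.067]
wrist_force: [-0.7, 0.4, -0.8]
grip_width: 0.0613
finger_force: 30.0
```

Emit:
servo_tool(moves=[[0,-0.25,0,0,0,-0.03],[0,-0.5,0,0,0,-0.05],[0,-0.75,0,0,0,-0.075],[0,-1,0,0,0,-0.075],[0,-1,0,0,0,-0.075],[0,-1,0,0,0,-0.075]])

```text
time: 16.8
tool_pos: [0.5619, -0.1909, 0.2203]
ee_rot: [0.889, 0.027, 0.458, -0.014]
wrist_force: [-0.8, -0.4, -1.3]
grip_width: 0.0611
finger_force: 30.0
```

```bash
python3 - <<'E'
from h import *
s=sense();print(s['qpos'].round(3),s['tool_pos'],s['grip_width'],s['wrist_force'])
plan([.551,-.2455,.146],3.35,55)
E
```

```text
[-0.651 -0.543  2.197  0.79   0.846  0.518] [ 0.5619255  -0.19093073  0.22034126] 0.06106054969043087 [-0.80992644 -0.43890642 -1.30134098]
tcp [ 0.5461 -0.2458  0.1494] shares [-0.106 -0.366 -0.473] [-0.0001 -0.0027 -0.0006]
```

Emit:
servo_tool(moves=[[-0.05,-0.18,-0.1,0,-0.0027,-0.0006],[-0.1,-0.37,-0.25,0,-0.0027,-0.0006],[-0.106,-0.37,-0.4,0,-0.0027,-0.0006],[-0.106,-0.37,-0.473,0,-0.0027,-0.0006],[-0.106,-0.37,-0.473,0,-0.0027,-0.0006],[-0.106,-0.37,-0.473,0,-0.0027,-0.0006]])

```text
time: 17.4
tool_pos: [0.5462, -0.2461, 0.1507]
ee_rot: [0.886, 0.026, 0.462, -0.013]
wrist_force: [0.1, 0.2, -1.6]
grip_width: 0.0614
finger_force: 30.0
```

```bash
python3 - <<'E'
from h import *
s=sense();print(s['qpos'].round(3),s['tool_pos'],s['grip_width'],s['wrist_force'])
plan([.551,-.2455,.144],3.35,55)
a=snapshot('top')[170:300,380:520];b=snapshot('side')[80:220,320:490];w=snapshot('wrist')[100:300,200:440]
f=lambda x:cv2.resize(x,(390,300),interpolation=cv2.INTER_CUBIC)
im=np.vstack([np.hstack([f(a),f(b)]),np.hstack([f(w),f(w)*0])])
cv2.imwrite('pics/c4.png',im[:,:,::-1])
E
```

```text
[-0.788 -0.422  2.241  0.97   0.841  0.224] [ 0.54619164 -0.24607143  0.15066691] 0.06142732358135933 [ 0.09202084  0.23899047 -1.58147496]
tcp [ 0.5461 -0.2458  0.1474] shares [-0.001  0.002 -0.022] [ 0.0003  0.0006 -0.0002]
```

View pics/c4.png

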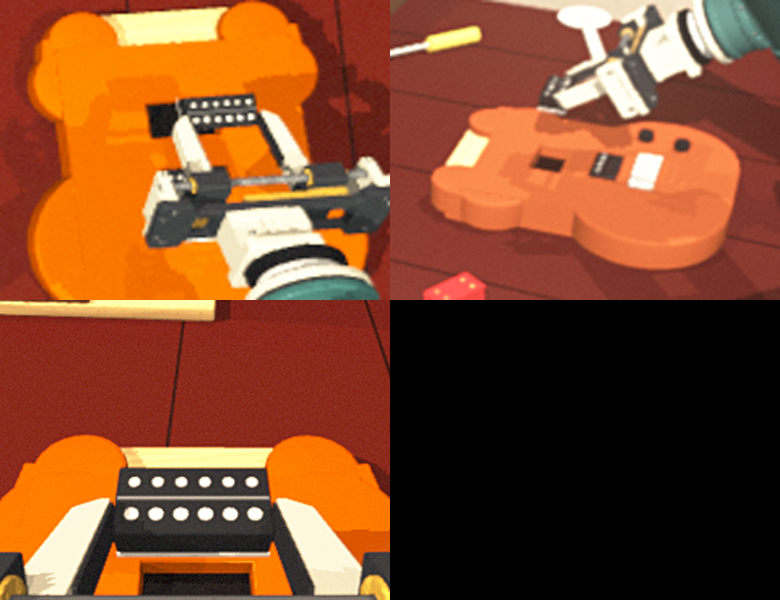

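The pickup is face up with both pole rows visible, held above the opening and aligned with it. I'll check level and position by overlaying the predicted level box on the wrist and side views.

```bash
cat > ov.py <<'E'
from h import *
def proj(n,P,c):
    E=np.array(c['extrinsics']);K=np.array(c['mtx']);q=(np.asarray(P)-E[:3,3])@E[:3,:3]
    s=np.c_[q[:,0],-q[:,1]]/-q[:,2:3];s=s*(1+c['k1']*(s**2).sum(1,keepdims=True))
    return s*K[[0,1],[0,1]]+K[:2,2]
s=sense();q=R.from_quat(s['ee_rot']);G=s['tool_pos']+.006*q.apply([0,0,1])
print('G',G.round(4))
y=np.radians(3.35);ax=np.array([np.cos(y),np.sin(y),0]);ay=np.array([-np.sin(y),np.cos(y),0])
B=np.array([G+a*.017*ax+b*.031*ay+[0,0,h*.011] for h in(1,-1) for a,b in((1,1),(1,-1),(-1,-1),(-1,1))])
out=[]
for n,(u0,v0,w,h,k) in(('wrist',(250,150,140,100,5)),('side',(370,100,60,50,6))):
    c=get_calibration(n);im=snapshot(n)
    z=cv2.resize(im[v0:v0+h,u0:u0+w],None,fx=k,fy=k,interpolation=cv2.INTER_CUBIC)
    p=((proj(n,B,c)-[u0,v0]+.5)*k).astype(int)
    cv2.polylines(z,[p[:4]],True,(0,255,0),1);cv2.polylines(z,[p[4:]],True,(255,0,255),1)
    out.append(cv2.resize(z,(780 if n=='wrist' else 360,300 if n!='wrist' else 557)));cv2.imwrite(f'pics/ov_{n}.png',out[-1][:,:,::-1])
E
python3 ov.py
```

```text
G [ 0.551  -0.2465  0.1477]
```

View pics/ov_wrist.png

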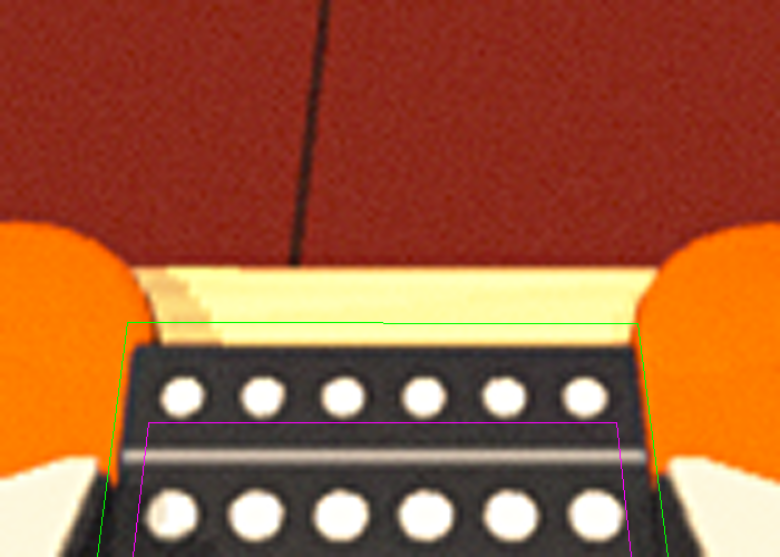

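The real box sits a few pixels lower than predicted, and the crop cut off its near edge. One larger crop should give the pitch.

```bash
python3 - <<'E'
from h import *
im=snapshot('wrist')[200:284,265:377]
cv2.imwrite('pics/z.png',cv2.convertScaleAbs(cv2.resize(im,None,fx=7,fy=7,interpolation=cv2.INTER_CUBIC)[:,:,::-1],alpha=1.6,beta=10))
E
```

```text
(no output)
```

View pics/z.png

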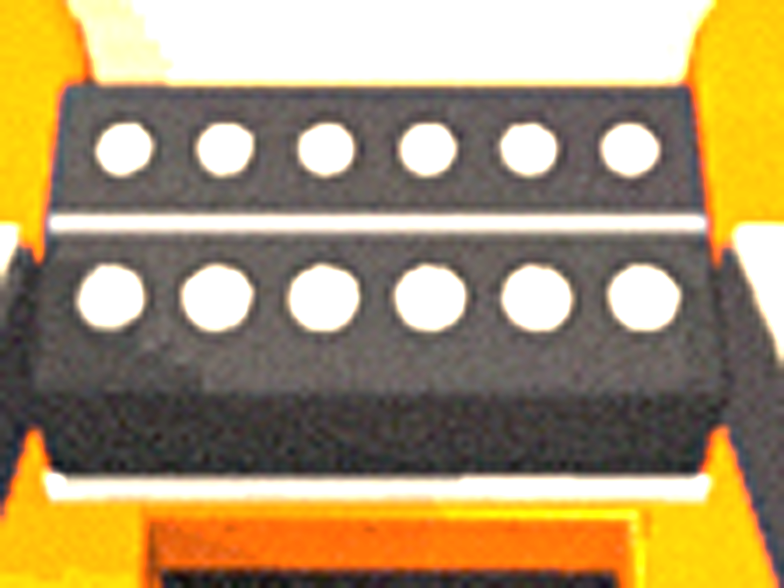

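```bash
cat > fit.py <<'E'
import io,contextlib
from h import *
from scipy.optimize import least_squares
with contextlib.redirect_stdout(io.StringIO()): exec(open('ov.py').read().split("s=sense")[0])
c=get_calibration('wrist')
pix=np.array([(62,87),(692,87),(33,388),(722,388),(48,224),(708,224),(50,500),(708,500)])/7+[264.5,199.5]
X=np.array([(17,31,11),(17,-31,11),(-17,31,11),(-17,-31,11),(0,31,11),(0,-31,11),(-17,31,-11),(-17,-31,-11)])/1000
R0=R.from_euler('z',3.35,degrees=True)
f=lambda p:(proj('wrist',(R0*R.from_rotvec(p[3:])).apply(X)+p[:3],c)-pix).ravel()
r=least_squares(f,[.551,-.2465,.147,0,0,0],x_scale=[.01]*3+[.1]*3)
print(r.x[:3].round(4),np.degrees(r.x[3:]).round(2),'rms px',np.sqrt((r.fun**2).mean()))
E
python3 fit.py
```

```text
[ 0.551  -0.247   0.1419] [-0.21  2.38 -0.1 ] rms px 0.5978973809187841
```

The fit puts the pickup's centre at (0.551, -0.247, 0.142), level within about 2° and in line within 0.2°. I'll nudge it up 4 mm, let it settle, then hand in.

Emit:
servo_tool(moves=[[0,0.008,0.027,0,-0.0,0],[0,0.008,0.027,0,0,0],[0,0.008,0.027,0,0,0],[0,0.008,0.027,0,0,0],[0,0.008,0.027,0,0,0],[0,0.008,0.027,0,0,0]])

```text
time: 18.3
tool_pos: [0.5455, -0.246, 0.1535]
ee_rot: [0.886, 0.026, 0.462, -0.013]
wrist_force: [-0.1, -1.4, -1.1]
grip_width: 0.0613
finger_force: 30.0
```

```bash
python3 - <<'E'
from h import *
s=sense();print(s['time'],s['tool_pos'],s['grip_width'],s['finger_force'],abs(s['dq']).max())
print(finish_job())
E
```

```text
18.3 [ 0.54546376 -0.24600542  0.15352344] 0.061310020398775866 29.99994546175003 0.001496202546278233
the job is handed in; nothing more can be done
None
```

The job is handed in at 18.3 s: the pickup is turned face up and held steady about 10 cm above the opening, level to within about 2° and with its long side in line, and the arm never touched the tape, glue or tin.

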